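Swap the job trays on the tilted scanning rest

TASK

The job on the tilted scanning rest is finished: take its tray out from under the scanner and lay it flat in the empty outgoing pan. Then load the other tray, which waits on the bench, onto the rest with its bar-code label under the scanner, so that it slides right down into the low corner and lies flat on the plate, fully home against both the front lip and the end fence. Set the trays down gently, keep every lens in its tray, do not knock the scanner, and leave the bottle, the boxes, the spectacles and the tool pot where they are.

Things in the scene. Friction and masses are not known exactly. Their poses are not given: they have to be found in the camera images.
- done_tray_mid (a point): Finished job's tray, starts seated on the tilted rest. Grey moulded tray 200 (x) x 130 (y) x 38 mm, walls 4, floor 3 mm. A solid rib 14 mm thick (x), 52 mm high from the underside, runs wall to wall along y through the middle between two lens wells: hold the tray by it. Point: rib's centre, 26 mm above the underside, mid-tray; z up. 0.15 to 0.27 kg without lenses.
- next_tray_mid (a point): Next job's tray, same make and same point and axes; it starts flat on the bench left or right of the rest. Wells: x 7 to 78 and -96 to -7 mm, a loose lens blank in each. The +x end has a solid ledge 22 mm wide at wall height (38 mm) that carries the white bar-code label; this is the label end, on both trays.
- next_tray_label (a point): Label end of the next tray: in the tray's middle plane, 89 mm from next_tray_mid along the tray's +x, at the same height (12 mm below the ledge's top). Same axes.
- rest_corner (a point): Low locating corner of the rest: where plate surface, front lip and end fence meet inside. x: up the slope along the end fence; y: up along the front lip; z: plate normal. Plate 195 (x) x 260 mm (y). Lip at x = 0, 24 mm high; fence at y = 0, 28 mm high; both 5 mm thick. A seated tray has tray x = plate -y, tray y = plate +x, its middle at x 65, y 100, z 26 mm.
- rest: The rest's stand, fixed to the bench; origin on the bench below the plate's middle, x away from the robot, y left, z up. The plate's x rises at 19 degrees, its y at 18 degrees; 34 mm above the bench at the corner, 180 mm at the far left. Plate and trays are slick (friction about 0.14): a released tray slides down into the corner.
- scanner: White code scanner fixed over the rest's low corner; origin and axes as rest_corner. Head: x 29 to 91, y -44 to 20, z 92 to 132 mm, above the seated tray's label end. Bracket outside the fence: x 40 to 80, y -49 to -44 mm, up to z 132 mm. The tray's ledge has 54 mm of air below the head; a tray drawn 25 mm or more along y is clear of it and can be lifted.
- bay_mid (a point): Outgoing pan, fixed to the bench on the side opposite the next tray: shallow aluminium pan, inside 226 mm (its x) by 156 mm (its y), rims 6 mm wide, their top 12 mm above the inside floor. Point: centre of the inside floor, 3 mm above the bench; z up. Empty at the start. The tray may lie in it either way round.
- done_lens_a: A clear round uncut lens blank, 65 mm in diameter, 10 mm thick in the middle, 30 g, loose in the label-end (+x) well of the finished tray. Origin: centre of its underside.
- done_lens_b: A clear round uncut lens blank, 65 mm in diameter, 10 mm thick in the middle, 30 g, loose in the other (-x) well of the finished tray. Origin: centre of its underside.
- next_lens_a: A clear round uncut lens blank, 65 mm in diameter, 10 mm thick in the middle, 30 g, loose in the label-end (+x) well of the next tray. Origin: centre of its underside.
- next_lens_b: A clear round uncut lens blank, 65 mm in diameter, 10 mm thick in the middle, 30 g, loose in the other (-x) well of the next tray. Origin: centre of its underside.
- cleaner: Bystander: white bottle of lens cleaner, 56 mm in diameter, 175 mm tall, standing loose behind the rest on the left. Origin: centre of its underside.
- lens_boxes: Bystander: a stack of three lens boxes, 85 x 85 mm, 84 mm high, loose, behind the rest on the right. Origin: centre of its underside.
- spectacles: Bystander: folded black spectacles, about 65 x 134 mm (x, y), 10 mm high, lying loose behind the rest. Origin: centre of the underside of the lenses.
- tool_pot: Bystander: round steel pot 68 mm in diameter, 85 mm high, with small hand tools standing in it up to 134 mm above the bench, loose, between the robot and the rest. Origin: centre of its underside.
There are look-alikes about, which are no part of the job. Leave any pink or purple look-alike of the part that bears done_tray_mid alone.

How it is judged:
By the outcome, as a careful person would: the job done as asked, in the order asked, and still so for the second after the job is handed in, with the robot touching nothing.
It also fails if it takes over 61 s, if anything falls off the work surface, if the arm or the gripper's body presses on something with over 40 N, if the wrist force passes 120 N, or if a joint passes its speed limit or range.

ROBOT

A 6-joint arm with a two-finger parallel gripper is mounted at the origin on the work surface. World frame = base frame: x ahead of the robot, y to its left, z up, the work surface at z = 0. Lengths are in mm, angles in rad, forces in N, time in s.
With the tool pointing down it reaches from about 325 to 900 mm from the base axis. Payload 6.1 kg.
Tool frame: the origin (TCP) lies on the mounting face of the last link; the fingertips stand 182 mm ahead of it and the grasp point (between the pads) lies 164 mm ahead of it; z points along the fingers, y is the direction in which the jaws open and shut (so a half turn about z gives the same grasp; the last joint's range is limited). The gripper opens to 87 mm and grips with 3 to 60 N. Pads are 19 mm wide; open, the fingers measure 117 mm over their backs; the gripper's body (75 mm by 190 mm) begins 51 mm behind the grasp point.
Start: joints at [1.119, 0.22, 1.526, -0, 1.395, -0.126], TCP at [200.04, 592.116, 404.738] pointing down, gripper open.
Joint ranges: [-2.98, 2.98], [-0.91, 2.08], [0.09, 2.57], [-1.24, 4.39], [0.2, 2.65], [-2.68, 2.68]. Speed limits (rad/s): [2.57, 2.57, 3.01, 3.14, 3.14, 3.14].

INTERFACE

Orientations are given as a unit quaternion [x, y, z, w].
In Python, from cell import manip gives the robot as it stands.
- The arm moves only by the tool step_arm, never from a script. Its argument "targets" is a list that holds one entry, the list of rows, each a list of 7 numbers: the opening, from 0 (shut) to 1 (fully open), then the shift along the tool's x, y, z normalised to -1 to 1, where 1 is 0.05 m, then the turn, a rotation vector about the tool's x, y, z normalised to -1 to 1, where 1 is 0.15 rad. A call has 1 to 10 rows; each row shifts and turns the commanded pose from where the row before left it, along the tool's axes as they then stand; what a row does not reach is not made up. A row lasts 1/8 s, in which the tool goes at most 62.5 mm and 10.7 degrees, less where a joint would pass 70% of its speed; a pose out of reach is approached as far as the arm can. A call with a number of a shift or a turn outside -1 to 1 is refused whole. A call with a gripper value outside its range is refused whole. The fingers move at their own pace and stop on an object; "force" is the grip in N (left out, the last holds). Time passes only in rows, so rows that do not move let the fingers close. It gives the time, the measured TCP pose, the force and the opening at its end, in the units of the state.
- manip.state(): the state, without advancing time (a new reading comes with each control period).
- manip.camera(name): name is "side" or "top" or "wrist"; returns the picture (400x640x3 uint8, red, green, blue); there is no depth.
- manip.camera_params(name): a dict with "fx", "fy", "cx", "cy" (pixels), "R" (3x3) and "t" (3): a world point X has camera coordinates R X + t. Camera axes: x right, y down, z forward; pixel columns grow to the right and rows downward; lengths in mm; the calibration is good to about 2 mm. A picture is of the moment at which its call begins: read the wrist's pose just before it. camera_params takes no time and is no camera call; for the wrist camera it gives the pose at the moment of the call.
- manip.sign_off(): hands the job in, once; it reports no verdict.
The state is a dict: "time": time; "joint_pos": joint angles; "dq": joint speeds; "tau": joint torques, N m; "eef_pos": TCP position; "tool_rot": TCP orientation; "contact_force": force on the tool from outside, world axes, zero at the start; "ft_torque": the same for the moment, N m; "width": opening from 0.0 (shut) to 1.0 (fully open).
Only numpy, scipy, OpenCV 4.12 (cv2) and the standard library are available. Lean on these libraries where they do the work, as an engineer would, in place of code of your own. Each camera call takes 0.05 s, during which the arm holds its last target. There are 200 camera calls.

## Working session

There is one attempt and no reset: what is moved stays moved. The work goes in short steps, Python scripts to look and compute and a tool call to move; the robot and the scene stay as the last step left them, time stands still between calls to the robot, and variables do not carry over. Pictures are saved under pics/ and viewed, about 8 in all and at most 12, crops included, and the job is handed in when it is done.

Besides the shell and the picture viewer there is one more tool, called after "Request:" by a JSON object that holds its "method" and its "body", one argument or row to a line. step_arm: Moves the arm, as the interface text tells. Its arguments: {"type":"object","properties":{"targets":{"type":"array","items":{"type":"array","items":{"type":"array","items":{"type":"number","minimum":-1,"maximum":1}}}},"force":{"type":"number"}},"required":["targets"]}

```bash
ls; mkdir -p pics
python3 - <<'E'
from cell import manip
import cv2,json
s=manip.state();print(s)
for n in("top","side"):
    im=manip.camera(n);cv2.imwrite(f"pics/{n}0.png",im[:,:,::-1]);p=manip.camera_params(n);print(n,p)
print(manip.camera_params("wrist"))
E
```

```text
pics
{'time': 0.0, 'joint_pos': array([ 1.11888972e+00,  2.21207738e-01,  1.52760652e+00, -1.76570861e-05,
        1.39470171e+00, -1.26110605e-01]), 'dq': array([ 0.00038556,  0.00062092,  0.00233488, -0.00088713,  0.00054924,
        0.00025004]), 'tau': array([ 8.73234967e-05, -4.94611466e+01, -3.87373745e+01,  6.97910786e-02,
        5.73499978e-02, -1.68345709e-04]), 'eef_pos': array([199.93273864, 591.87281669, 403.65074407]), 'tool_rot': array([ 1.62176909e-01,  9.86761230e-01, -9.24250911e-04, -2.65744152e-04]), 'contact_force': array([-0.44695854,  0.26547166, -0.09980835]), 'ft_torque': array([-0.03937   ,  0.05207062,  0.03737904]), 'width': 1.0029139621913272}
top {'fx': 519.3985622616191, 'fy': 519.3985622616191, 'cx': 326.28662583696877, 'cy': 204.25014509328423, 'R': array([[-0.01726686, -0.99957156, -0.02363353],
       [-0.99759343,  0.01881054, -0.06673458],
       [ 0.06715055,  0.02242436, -0.99749083]]), 't': array([  16.66082807,  471.60269322, 1423.72205937])}
side {'fx': 432.26511079077545, 'fy': 432.26511079077545, 'cx': 321.49288761757856, 'cy': 198.13458349196964, 'R': array([[ 0.7886196 , -0.61479527, -0.01029092],
       [-0.45114814, -0.56716987, -0.68904549],
       [ 0.41778521,  0.54803751, -0.72464502]]), 't': array([-362.72334374,  284.79892179, 1263.03462141])}
{'fx': 326.3147302994668, 'fy': 326.3147302994668, 'cx': 320.89465173495887, 'cy': 199.44670564020262, 'R': array([[ 0.31992593,  0.94744144, -0.0014555 ],
       [ 0.9185828 , -0.30980412,  0.24541198],
       [ 0.23206256, -0.07985066, -0.96941778]]), 't': array([-624.57590131,  -28.7229066 ,  388.80930291])}
```

```bash
python3 -c "
import cv2
a=cv2.imread('pics/top0.png');cv2.imwrite('pics/top0b.png',cv2.resize(a,(800,500),interpolation=cv2.INTER_CUBIC))
a=cv2.imread('pics/side0.png');cv2.imwrite('pics/side0b.png',cv2.resize(a,(800,500),interpolation=cv2.INTER_CUBIC))"
```

```text
(no output)
```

View pics/top0b.png

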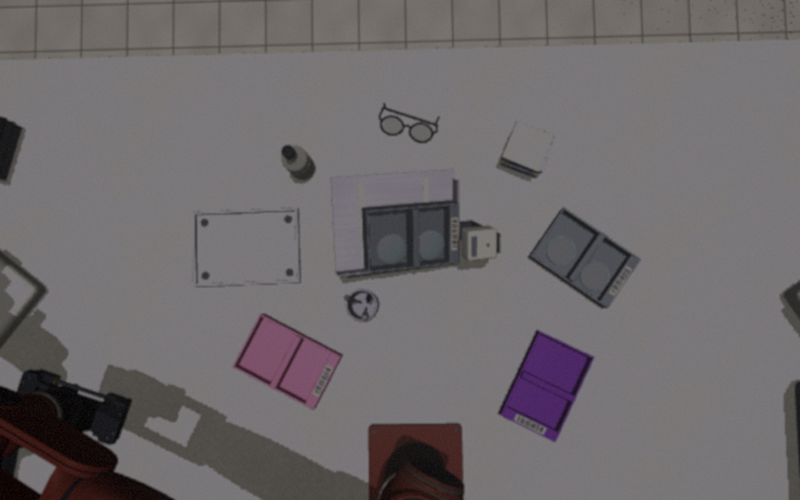

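View pics/side0b.png

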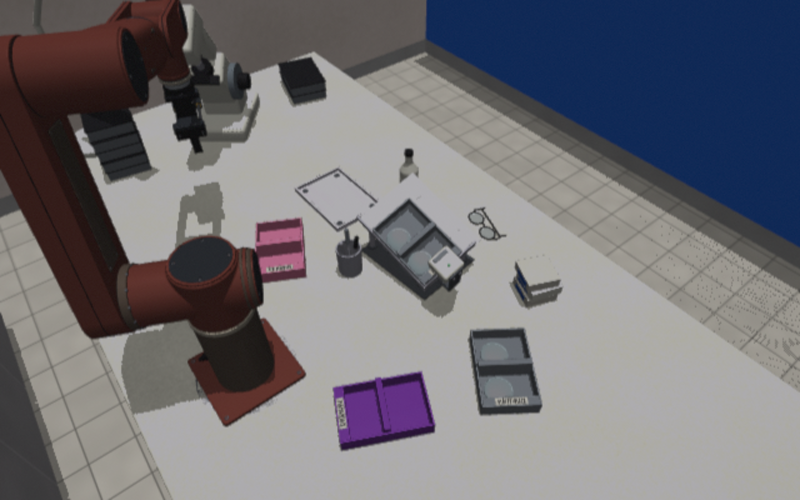

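The candidates, in top-view 800x500 pixels, are the grey tray on the rest (410,237), the grey tray on the bench (585,257), the pink look-alike (288,361) and the purple one (546,385). The done tray is the grey one on the rest, under the scanner at (480,242). The next tray is the grey one at (585,257), with its label at the lower right (622,280). The pan is on the left at (248,247).

```bash
cat > h.py <<'E'
import numpy as np,cv2
from scipy.spatial.transform import Rotation as Ro
from cell import manip
def ray(p,uv,z):
    K=np.array([(uv[0]-p['cx'])/p['fx'],(uv[1]-p['cy'])/p['fy'],1]);R=np.array(p['R']);c=-R.T@p['t'];d=R.T@K
    return c+d*(z-c[2])/d[2]
def proj(p,X):
    q=np.asarray(X)@np.array(p['R']).T+p['t'];return np.stack([p['fx']*q[...,0]/q[...,2]+p['cx'],p['fy']*q[...,1]/q[...,2]+p['cy']],-1)
E
python3 - <<'E'
from h import *
p=manip.camera_params('top');im=cv2.imread('pics/top0.png')
for u,v in((500,205),(235,200),(340,190),(302,150),(450,190)):print(im[v,u])
g=cv2.cvtColor(im,cv2.COLOR_BGR2GRAY)
m=(g<95).astype(np.uint8);m[:, :150]=0;m[:120]=0;m[250:]=0
n,l,st,c=cv2.connectedComponentsWithStats(m)
for i in range(1,n):
    if st[i,4]>150:
        cs=max(cv2.findContours((l==i).astype(np.uint8),0,1)[0],key=cv2.contourArea);h=cv2.convexHull(cs);r=cv2.minAreaRect(h)
        b=cv2.boxPoints(r);print(st[i],np.round(r[0]),np.round(r[1]),r[2],'\n',np.round(b,1).tolist());print([ray(p,q,38)[:2].round().tolist() for q in b])
a=cv2.resize(im[130:230,260:400],None,fx=5,fy=5,interpolation=2);a=cv2.convertScaleAbs(a,alpha=1.7)
cv2.imwrite('pics/c1.png',a)
# pan corner screws
E
```

```text
[65 60 60]
[125 121 124]
[88 85 85]
[121 112 119]
[91 87 85]
[225 120  28  27 552] [239. 130.] [32. 22.] 59.03623962402344 
 [[220.89999389648438, 122.5], [239.89999389648438, 111.0999984741211], [256.20001220703125, 138.3000030517578], [237.1999969482422, 149.6999969482422]]
[[703.0, 296.0], [734.0, 243.0], [657.0, 198.0], [626.0, 251.0]]
[397 121  37  23 332] [415. 135.] [35. 13.] 26.56505012512207 
 [[396.0, 133.0], [402.0, 121.0], [433.20001220703125, 136.60000610351562], [427.20001220703125, 148.60000610351562]]
[[663.0, -187.0], [696.0, -204.0], [651.0, -289.0], [618.0, -271.0]]
[ 269  143  125   83 5034] [329. 183.] [ 73. 127.] 83.6598129272461 
 [[261.79998779296875, 154.10000610351562], [388.29998779296875, 140.10000610351562], [396.3999938964844, 212.39999389648438], [269.79998779296875, 226.5]]
[[612.0, 183.0], [644.0, -166.0], [445.0, -182.0], [413.0, 163.0]]
[ 422  166   90   81 3727] [467. 206.] [76. 51.] 34.69515609741211 
 [[420.8999938964844, 205.60000610351562], [449.79998779296875, 163.89999389648438], [512.4000244140625, 207.3000030517578], [483.5, 249.0]]
[[462.0, -249.0], [574.0, -331.0], [453.0, -496.0], [342.0, -414.0]]
[624 224  16  26 305] [632. 236.] [25. 15.] 90.0 
 [[624.0, 224.0], [639.0, 224.0], [639.0, 249.0], [624.0, 249.0]]
[[402.0, -791.0], [401.0, -831.0], [335.0, -827.0], [335.0, -787.0]]
[275 232  29  18 254] [289. 240.] [17. 28.] 90.0 
 [[275.0, 232.0], [303.0, 232.0], [303.0, 249.0], [275.0, 249.0]]
[[397.0, 149.0], [396.0, 72.0], [350.0, 73.0], [351.0, 149.0]]
```

View pics/c1.png

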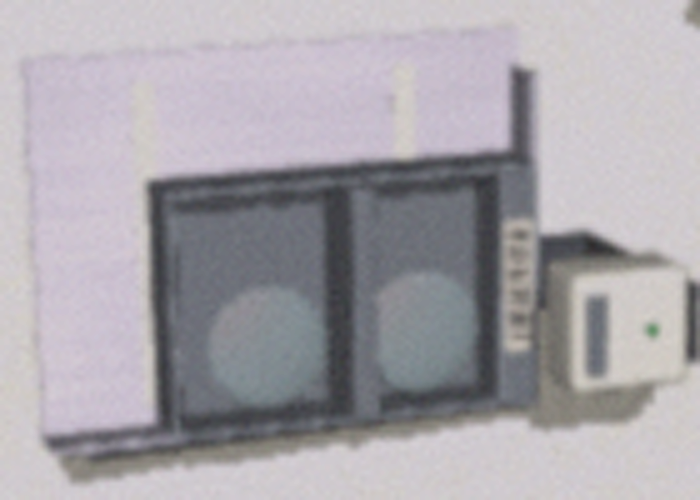

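The crop shows the seated done tray with its label end beside the scanner head (about 480–570 px across the crop). Plate corners are at crop (22,60) and (515,28), the tray's far-left wall corner at (150,182) and the lip's left end at (45,437). I'll fit the rest pose to these.

```bash
cat >> h.py <<'E'
def restR(a):
    s1,s2=np.sin(np.radians([19,18]));c1=np.cos(np.radians(19))
    px=np.array([c1*np.cos(a),c1*np.sin(a),s1])
    # py perpendicular to px, z comp s2
    h=np.array([np.cos(a),np.sin(a),0]);n=np.array([-np.sin(a),np.cos(a),0]);e=-s1*s2/c1
    py=e*h+np.sqrt(1-s2**2-e**2)*n+np.array([0,0,s2]);return np.stack([px,py,np.cross(px,py)],1)
E
python3 - <<'E'
from h import *
from scipy.optimize import least_squares
p=manip.camera_params('top')
P=np.array([[195,260,0],[195,0,0],[130,200,38],[0,260,24],[0,200,38],[96,-44,132],[4,100,52],[126,100,52]],float)
P[5]=[29,-44,132]
U=np.array([[22,60],[515,28],[150,182],[45,437],[165,430],[690,382],[366,418],[366,187]])/5+[260,130]
f=lambda v:(proj(p,P@restR(v[3]).T+v[:3])-U)
use=[0,1,2,6,7]
for z in (34,):
    r=least_squares(lambda v:f([v[0],v[1],z,v[2]])[use].ravel(),[430,-100,0.])
    v=[r.x[0],r.x[1],z,r.x[2]];print(v,np.round(f(v),1).tolist())
    R=restR(v[3]);c=np.array(v[:3]);print('mid',c+R@[65,100,26],'\n',R.round(3).tolist())
E
```

```text
[np.float64(462.0364103031277), np.float64(-88.09702873524787), 34, np.float64(-0.01264747658313388)] [[0.0, -1.2], [-1.2, -0.2], [2.4, 1.2], [0.6, 1.2], [0.9, 1.7], [-0.8, 0.7], [-0.4, 0.3], [-0.9, -0.0]]
mid [505.93924551  -2.63426598 109.29712639] 
 [[0.945, -0.094, -0.312], [-0.012, 0.946, -0.323], [0.326, 0.309, 0.894]]
```

```bash
cat >> h.py <<'E'
C=np.array([462.,-88.1,34]);A=-0.0126
def frame_tool(X): # tool axes with jaw along given object's R: y=plate y / -tray x, z=-normal
    return np.stack([-X[:,0],X[:,1],-X[:,2]],1)
def plan(g,Rt,n,off=164,op=1.0):
    """rows to bring grasp point to g, tool rot Rt in n rows (straight line, slerp), from measured pose"""
    s=manip.state();R0=Ro.from_quat(s['tool_rot']);g0=np.array(s['eef_pos'])+R0.apply([0,0,off])
    rv=(R0.inv()*Ro.from_matrix(Rt)).as_rotvec();rows=[];R=R0;p=np.array(s['eef_pos'])
    for i in range(n):
        Rn=R*Ro.from_rotvec(rv/n);gn=g0+(np.asarray(g)-g0)*(i+1)/n
        pn=gn-Rn.apply([0,0,off]);d=R.inv().apply(pn-p)/50
        rows.append([op]+d.round(3).tolist()+(rv/n/.15).round(3).tolist());R=Rn;p=pn
    m=np.abs(np.array(rows)[:,1:]).max();print('max',m,'g0',g0.round(1));print('['+','.join(str(r).replace(' ','') for r in rows)+']')
E
python3 - <<'E'
from h import *
p=manip.camera_params('top')
for q in((195,213),(299,209),(301,285),(196,287)):print(ray(p,np.array(q)/1.25,15).round(1))
w=manip.camera_params('wrist');s=manip.state();R0=Ro.from_quat(s['tool_rot'])
print('cam in tool',R0.inv().apply(-w['R'].T@w['t']-s['eef_pos']).round(1), R0.inv().apply(w['R'][2]).round(3))
R=restR(A)
plan(C+R@[65,131,200],frame_tool(R),16)
E
```

```text
[576.1 484.7  15. ]
[580.4 250.1  15. ]
[410.3 246.6  15. ]
[410.  481.6  15. ]
cam in tool [67.6  0.4 20.7] [-0.246  0.     0.969]
max 0.827 g0 [199.8 591.6 239.7]
[[1.0,-0.488,-0.715,-0.041,-0.159,-0.115,-0.151],[1.0,-0.474,-0.726,-0.047,-0.159,-0.115,-0.151],[1.0,-0.46,-0.736,-0.053,-0.159,-0.115,-0.151],[1.0,-0.446,-0.747,-0.06,-0.159,-0.115,-0.151],[1.0,-0.432,-0.756,-0.068,-0.159,-0.115,-0.151],[1.0,-0.418,-0.765,-0.076,-0.159,-0.115,-0.151],[1.0,-0.404,-0.774,-0.084,-0.159,-0.115,-0.151],[1.0,-0.389,-0.782,-0.093,-0.159,-0.115,-0.151],[1.0,-0.375,-0.79,-0.103,-0.159,-0.115,-0.151],[1.0,-0.361,-0.797,-0.112,-0.159,-0.115,-0.151],[1.0,-0.346,-0.803,-0.122,-0.159,-0.115,-0.151],[1.0,-0.332,-0.809,-0.133,-0.159,-0.115,-0.151],[1.0,-0.318,-0.814,-0.144,-0.159,-0.115,-0.151],[1.0,-0.304,-0.819,-0.155,-0.159,-0.115,-0.151],[1.0,-0.29,-0.823,-0.167,-0.159,-0.115,-0.151],[1.0,-0.276,-0.827,-0.179,-0.159,-0.115,-0.151]]
```

Request:
{"method": "step_arm", "body": {
  "targets": [
    [[1.0,-0.488,-0.715,-0.041,-0.159,-0.115,-0.151],[1.0,-0.474,-0.726,-0.047,-0.159,-0.115,-0.151],[1.0,-0.46,-0.736,-0.053,-0.159,-0.115,-0.151],[1.0,-0.446,-0.747,-0.06,-0.159,-0.115,-0.151],[1.0,-0.432,-0.756,-0.068,-0.159,-0.115,-0.151],[1.0,-0.418,-0.765,-0.076,-0.159,-0.115,-0.151],[1.0,-0.404,-0.774,-0.084,-0.159,-0.115,-0.151]]
  ]
}}

```text
time: 0.98
eef_pos: [283.3, 297.5, 415.7]
tool_rot: [0.082, 0.991, 0.072, 0.073]
contact_force: [-0.1, -0.6, -0.3]
width: 1.0
```

Run:
```python
from h import *
import json
w=manip.camera_params('wrist');im=manip.camera('wrist');np.savez('pics/w1.npz',im=im,R=w['R'],t=w['t'])
cv2.imwrite('pics/w1.png',im[:,:,::-1])
p=w;print(proj(p,np.array([[576,485,15],[580,250,15],[410,247,15],[410,482,15]])).round())
R=restR(A)
plan(C+R@[65,131,200],frame_tool(R),10)
```

```text
[[429. 299.]
 [277. 337.]
 [247. 237.]
 [425. 200.]]
max 0.736 g0 [310.3 315.7 255. ]
[[1.0,-0.346,-0.697,-0.082,-0.143,-0.101,-0.135],[1.0,-0.335,-0.703,-0.089,-0.143,-0.101,-0.135],[1.0,-0.323,-0.708,-0.097,-0.143,-0.101,-0.135],[1.0,-0.312,-0.714,-0.105,-0.143,-0.101,-0.135],[1.0,-0.301,-0.718,-0.114,-0.143,-0.101,-0.135],[1.0,-0.289,-0.723,-0.123,-0.143,-0.101,-0.135],[1.0,-0.278,-0.727,-0.132,-0.143,-0.101,-0.135],[1.0,-0.267,-0.73,-0.141,-0.143,-0.101,-0.135],[1.0,-0.256,-0.733,-0.15,-0.143,-0.101,-0.135],[1.0,-0.245,-0.736,-0.16,-0.143,-0.101,-0.135]]
```

Request:
{"method": "step_arm", "body": {
  "targets": [
    [[1.0,-0.346,-0.697,-0.082,-0.143,-0.101,-0.135],[1.0,-0.335,-0.703,-0.089,-0.143,-0.101,-0.135],[1.0,-0.323,-0.708,-0.097,-0.143,-0.101,-0.135],[1.0,-0.312,-0.714,-0.105,-0.143,-0.101,-0.135],[1.0,-0.301,-0.718,-0.114,-0.143,-0.101,-0.135],[1.0,-0.289,-0.723,-0.123,-0.143,-0.101,-0.135],[1.0,-0.278,-0.727,-0.132,-0.143,-0.101,-0.135],[1.0,-0.267,-0.73,-0.141,-0.143,-0.101,-0.135],[1.0,-0.256,-0.733,-0.15,-0.143,-0.101,-0.135],[1.0,-0.245,-0.736,-0.16,-0.143,-0.101,-0.135]]
  ]
}}

```text
time: 2.28
eef_pos: [396.5, -79.6, 419.9]
tool_rot: [-0.021, 0.973, 0.164, 0.163]
contact_force: [-0.1, -0.1, 0.3]
width: 0.995
```

Request:
{"method": "step_arm", "body": {
  "targets": [
    [[1.0,0,0,0,0,0,0]]
  ]
}}

```text
time: 2.4
eef_pos: [396.7, -80.3, 419.6]
tool_rot: [-0.018, 0.973, 0.164, 0.162]
contact_force: [0.6, 0.8, 0.5]
width: 1.002
```

Run:
```python
from h import *
w=manip.camera_params('wrist');im=manip.camera('wrist')
np.savez('pics/w2.npz',im=im,R=w['R'],t=w['t'])
R=restR(A)
P=np.array([[195,260,0],[195,0,0],[130,200,38],[130,0,38],[0,200,38],[0,0,38],[0,260,24],[4,100,52],[126,100,52]],float)
print(proj(w,P@R.T+C).round(1).tolist())
a=cv2.convertScaleAbs(cv2.resize(im[:,:,::-1],(800,500)),alpha=1.6);cv2.imwrite('pics/w2.png',a)
plan(C+R@[65,131,200],frame_tool(R),1)
```

```text
[[429.9, 292.7], [206.7, 294.2], [387.4, 254.6], [188.0, 255.9], [393.6, 121.4], [172.9, 122.8], [453.7, 120.8], [281.6, 127.1], [286.2, 257.4]]
max 0.057 g0 [447.1 -25.8 273. ]
[[1.0,-0.032,-0.057,-0.039,0.015,-0.017,-0.036]]
```

View pics/w2.png

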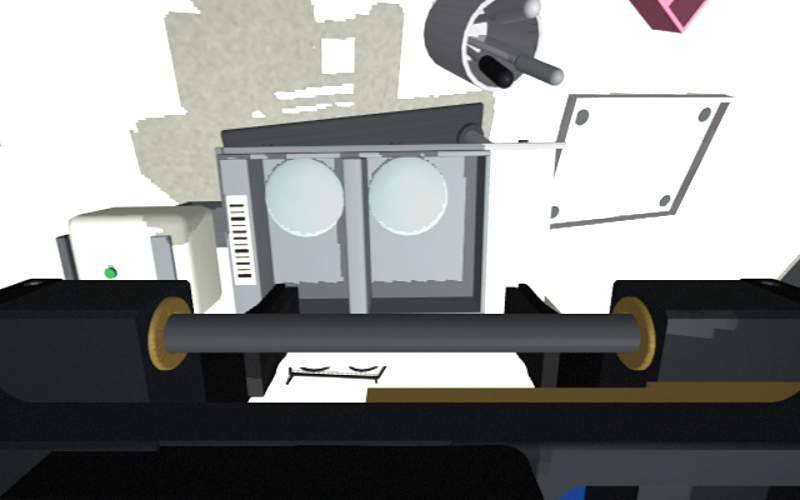

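The wrist view shows the tray walls where the fit predicts (right wall at 490,153). The rib is at 356 px against 352 predicted, so about +2 mm along y. The gripper body is wide along the jaw axis. I'll go down off-centre at plate y 133 so that closing the jaws draws the tray about 30 mm, clear of the scanner.

Run:
```python
from h import *
R=restR(A);T=frame_tool(R)
plan(C+R@[66,133,36],T,7)
```

```text
max 0.463 g0 [447.1 -25.8 273. ]
[[1.0,-0.009,-0.003,0.463,0.002,-0.002,-0.005],[1.0,-0.008,-0.003,0.463,0.002,-0.002,-0.005],[1.0,-0.008,-0.003,0.463,0.002,-0.002,-0.005],[1.0,-0.008,-0.003,0.463,0.002,-0.002,-0.005],[1.0,-0.008,-0.003,0.463,0.002,-0.002,-0.005],[1.0,-0.008,-0.003,0.463,0.002,-0.002,-0.005],[1.0,-0.008,-0.003,0.463,0.002,-0.002,-0.005]]
```

Request:
{"method": "step_arm", "body": {
  "targets": [
    [[1.0,-0.06,-0.02,0.24,0.015,-0.015,-0.035],[1.0,0,0,0.5,0,0,0],[1.0,0,0,0.5,0,0,0],[1.0,0,0,0.5,0,0,0],[1.0,0,0,0.5,0,0,0],[1.0,0,0,0.5,0,0,0],[1.0,0,0,0.3,0,0,0],[1.0,0,0,0.2,0,0,0],[1.0,0,0,0,0,0,0]]
  ]
}}

```text
time: 3.58
eef_pos: [449.9, -26.3, 275.6]
tool_rot: [-0.023, 0.973, 0.162, 0.164]
contact_force: [0.2, 0.3, 0.4]
width: 1.003
```

Run:
```python
from h import *
R=restR(A);T=frame_tool(R)
s=manip.state();g=s['eef_pos']+Ro.from_quat(s['tool_rot']).apply([0,0,164]);print((R.T@(g-C)).round(1),s['contact_force'])
im=manip.camera('wrist');a=cv2.convertScaleAbs(cv2.resize(im[:,:,::-1],(800,500)),alpha=1.2);cv2.imwrite('pics/w3.png',a)
```

```text
[ 66.3 134.4  35.7] [0.19174755 0.2673304  0.3978216 ]
```

View pics/w3.png

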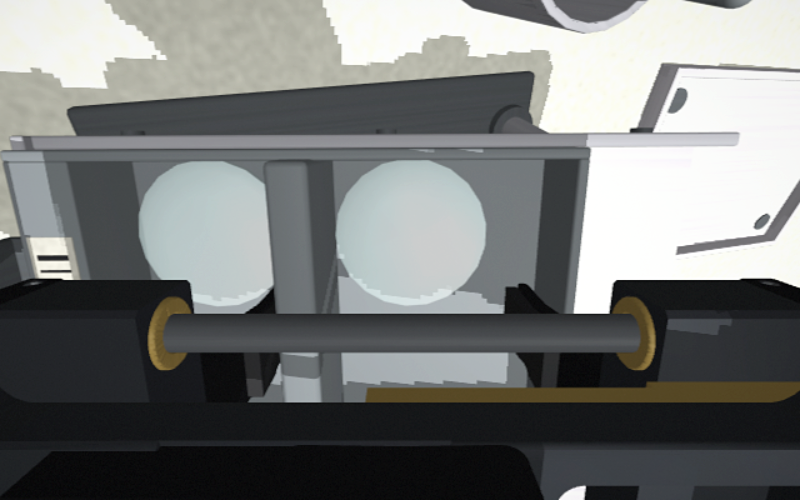

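The left finger (260–275 px) sits in the label well beside the rib (280–310), and the right finger is in the other well. Closing now.

Request:
{"method": "step_arm", "body": {
  "force": 25,
  "targets": [
    [[0.6,0,0,0,0,0,0],[0.4,0,0,0,0,0,0],[0.2,0,0,0,0,0,0],[0,0,0,0,0,0,0],[0,0,0,0,0,0,0],[0,0,0,0,0,0,0],[0,0,0,0,0,0,0],[0,0,0,0,0,0,0]]
  ]
}}

```text
time: 4.62
eef_pos: [450.0, -26.9, 276.1]
tool_rot: [-0.023, 0.973, 0.162, 0.164]
contact_force: [0.8, -2.4, -0.5]
width: 0.177
```

Run:
```python
from h import *
s=manip.state();print(s['width'],s['contact_force'])
R=restR(A);T=frame_tool(R)
g=s['eef_pos']+Ro.from_quat(s['tool_rot']).apply([0,0,164]);print((R.T@(g-C)).round(1),s['contact_force'])
im=manip.camera('wrist');cv2.imwrite('pics/w4.png',cv2.convertScaleAbs(im[:,:,::-1],alpha=1.2))
# lift 10mm at a time along normal 100 mm (first 2mm/row), then to above pan level: separate plan later
```

```text
0.17702496840695056 [ 0.82226004 -2.42247431 -0.53670467]
[ 66.8 133.9  36.3] [ 0.82226004 -2.42247431 -0.53670467]
```

Request:
{"method": "step_arm", "body": {
  "force": 30,
  "targets": [
    [[0,0,0,-0.05,0,0,0],[0,0,0,-0.1,0,0,0],[0,0,0.1,-0.25,0,0,0],[0,0,0.2,-0.4,0,0,0],[0,0,0.2,-0.5,0,0,0],[0,0,0.2,-0.5,0,0,0],[0,0,0.1,-0.3,0,0,0],[0,0,0,0,0,0,0]]
  ]
}}

```text
time: 5.68
eef_pos: [413.1, -23.0, 382.9]
tool_rot: [-0.023, 0.973, 0.162, 0.165]
contact_force: [0.4, -0.7, -3.1]
width: 0.162
```

Run:
```python
from h import *
s=manip.state();print(s['width'],s['contact_force'])
im=manip.camera('side');cv2.imwrite('pics/s2.png',cv2.resize(im[60:300,180:500,::-1],None,fx=2.4,fy=2.4))
# pan: measure with all cams
d=np.load('pics/w1.npz');im=d['im'];g=cv2.cvtColor(im,cv2.COLOR_RGB2GRAY)
w=dict(manip.camera_params('wrist'));w['R']=d['R'];w['t']=d['t']
p=manip.camera_params('top');t0=cv2.cvtColor(cv2.imread('pics/top0.png'),6)
b=t0[165:232,150:245].astype(int);
m=(b<100).astype(np.uint8);n,l,st,c=cv2.connectedComponentsWithStats(m)
for i in range(1,n):
    if 3<st[i,4]<80:print('dot',ray(p,c[i]+[150,165],3).round(1),st[i])
```

```text
0.16183504868719514 [ 0.4192867  -0.65808658 -3.14723141]
dot [560.6 278.3   3. ] [77  7  7  7 38]
dot [556.7 468.2   3. ] [10 10  7  7 36]
dot [440.3 275.6   3. ] [78 50  7  6 37]
dot [436.6 465.9   3. ] [11 52  7  7 39]
dot [412.4 431.6   3. ] [25 63  3  2  6]
dot [413.2 397.6   3. ] [33 63 11  1 11]
dot [414.7 324.3   3. ] [58 62 13  1 13]
dot [411.7 466.9   3. ] [ 8 64 12  1 12]
```

View pics/s2.png

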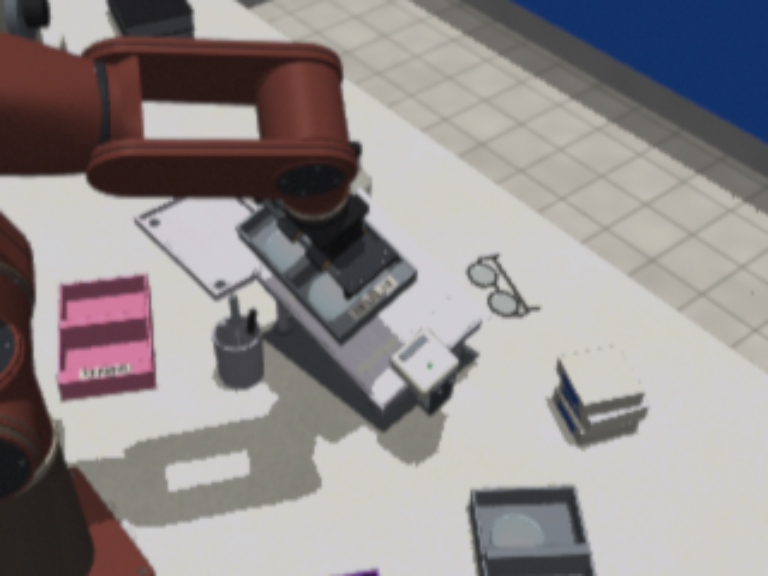

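Run:
```python
from h import *
d=np.load('pics/w1.npz');im=d['im'];g=cv2.cvtColor(im,cv2.COLOR_RGB2GRAY)
w=dict(manip.camera_params('wrist'));w['R']=d['R'];w['t']=d['t']
x0,y0=235,185;b=g[y0:360,x0:450]
m=(b<120).astype(np.uint8);n,l,st,c=cv2.connectedComponentsWithStats(m)
for i in range(1,n):
    if 8<st[i,4]:print(st[i],c[i].round()+[x0,y0],ray(w,c[i]+[x0,y0],3).round(1))
p=manip.camera_params('top');t0=cv2.cvtColor(cv2.imread('pics/top0.png'),6).astype(int)
print(t0[198,148:170],t0[198,228:248]);print(t0[160:180,198],t0[218:235,198])
print([ray(p,(198,v),15)[0].round() for v in(165,170,175,220,225,230)],[ray(p,(u,198),15)[1].round() for u in(150,155,160,235,240,245)])
cv2.imwrite('pics/w1c.png',cv2.resize(im[150:380,200:500,::-1],None,fx=2.5,fy=2.5))
```

```text
[ 16  13 176  45 943] [337. 219.] [417.8 365.5   3. ]
[    0    22   215   153 18870] [352. 304.] [562.1 368.7   3. ]
[168  27  12  12 118] [409. 218.] [437.9 463.6   3. ]
[118 118 120 121 120 117 117 103  69  80 113 122 120 121 122 120 121 120
 123 121 121 121] [120 121 119 123 121 120 121 122 121 119 105  85 107 119 119 119 121 120
 119 119]
[120 121 121 119 121 119 121 122 120 106  93 114 121 121 119 122 121 120
 121 120] [122 121 121 122 122 121 115 110 116 121 122 119 118 122 119 118 122]
[np.float64(589.0), np.float64(575.0), np.float64(561.0), np.float64(435.0), np.float64(421.0), np.float64(407.0)] [np.float64(501.0), np.float64(487.0), np.float64(473.0), np.float64(262.0), np.float64(248.0), np.float64(234.0)]
```

View pics/w1c.png

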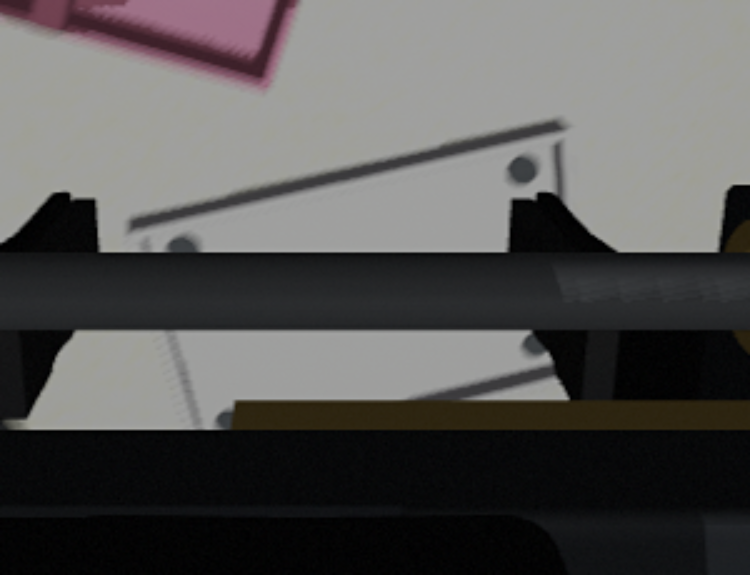

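The view confirms the pan. Its dot triangulates to (438,464) from the wrist against (437,466) from the top. The centre is about (498,371.5), yaw about 0.02.

Run:
```python
from h import *
T=frame_tool(Ro.from_euler('z',0.02).as_matrix())
plan([498,371.5,240],T,10,op=0)
```

```text
max 0.787 g0 [464.2  29.9 235.3]
[[0,-0.171,0.749,0.237,0.216,0.223,0.017],[0,-0.176,0.756,0.214,0.216,0.223,0.017],[0,-0.181,0.763,0.19,0.216,0.223,0.017],[0,-0.185,0.769,0.166,0.216,0.223,0.017],[0,-0.189,0.774,0.142,0.216,0.223,0.017],[0,-0.191,0.778,0.118,0.216,0.223,0.017],[0,-0.193,0.782,0.093,0.216,0.223,0.017],[0,-0.194,0.784,0.069,0.216,0.223,0.017],[0,-0.194,0.786,0.044,0.216,0.223,0.017],[0,-0.193,0.787,0.019,0.216,0.223,0.017]]
```

Request:
{"method": "step_arm", "body": {
  "force": 40,
  "targets": [
    [[0,-0.171,0.749,0.237,0.216,0.223,0.017],[0,-0.176,0.756,0.214,0.216,0.223,0.017],[0,-0.181,0.763,0.19,0.216,0.223,0.017],[0,-0.185,0.769,0.166,0.216,0.223,0.017],[0,-0.189,0.774,0.142,0.216,0.223,0.017],[0,-0.191,0.778,0.118,0.216,0.223,0.017],[0,-0.193,0.782,0.093,0.216,0.223,0.017],[0,-0.194,0.784,0.069,0.216,0.223,0.017],[0,-0.194,0.786,0.044,0.216,0.223,0.017],[0,-0.193,0.787,0.019,0.216,0.223,0.017]]
  ]
}}

```text
time: 6.98
eef_pos: [498.2, 373.1, 401.8]
tool_rot: [-0.01, 1.0, -0.001, -0.002]
contact_force: [0.4, -0.7, -2.6]
width: 0.156
```

Request:
{"method": "step_arm", "body": {
  "targets": [
    [[0,0,0,0,0,0,0],[0,0,0,0,0,0,0]]
  ]
}}

```text
time: 7.22
eef_pos: [497.9, 371.4, 402.2]
tool_rot: [-0.011, 1.0, -0.001, -0.001]
contact_force: [-0.3, -0.3, -3.3]
width: 0.153
```

Run:
```python
from h import *
T=frame_tool(Ro.from_euler('z',0.02).as_matrix())
plan([498,371.5,60],T,5,op=0)
s=manip.state();print(s['width'],s['contact_force'])
im=manip.camera('wrist');cv2.imwrite('pics/w5.png',im[:,:,::-1])
# tray position check from wrist: tray front wall corners
```

```text
max 0.713 g0 [497.6 371.1 238.2]
[[0,-0.002,0.002,0.713,-0.002,-0.003,0.002],[0,-0.002,0.002,0.713,-0.002,-0.003,0.002],[0,-0.001,0.001,0.713,-0.002,-0.003,0.002],[0,-0.001,0.001,0.713,-0.002,-0.003,0.002],[0,-0.001,0.001,0.713,-0.002,-0.003,0.002]]
0.15344748317345133 [-0.32901305 -0.29912648 -3.34252558]
```

View pics/w5.png

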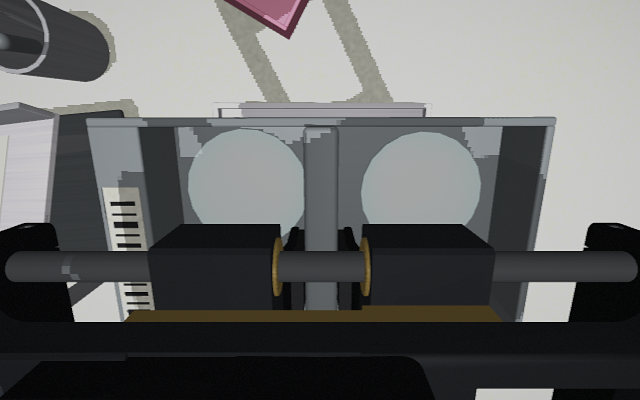

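The tray is level and its edges are parallel to the pan's. The pan rim is centred at 322 px against the tray's 321. Lowering.

Request:
{"method": "step_arm", "body": {
  "targets": [
    [[0,-0.007,0.007,0.6,0,0,0],[0,0,0,0.8,0,0,0],[0,0,0,0.8,0,0,0],[0,0,0,0.7,0,0,0],[0,0,0,0.5,0,0,0],[0,0,0,0.2,0,0,0],[0,0,0,0.14,0,0,0],[0,0,0,0.1,0,0,0],[0,0,0,0.06,0,0,0],[0,0,0,0.03,0,0,0]]
  ]
}}

```text
time: 8.52
eef_pos: [498.8, 372.1, 208.3]
tool_rot: [-0.01, 1.0, 0.0, 0.001]
contact_force: [0.3, 0.1, -3.8]
width: 0.158
```

Request:
{"method": "step_arm", "body": {
  "targets": [
    [[0,0,0,0.02,0,0,0],[0,0,0,0.0,0,0,0]]
  ]
}}

```text
time: 8.78
eef_pos: [498.6, 372.0, 206.9]
tool_rot: [-0.01, 1.0, -0.0, 0.0]
contact_force: [-1.4, 0.2, -3.1]
width: 0.159
```

Request:
{"method": "step_arm", "body": {
  "targets": [
    [[0,0,0,0.02,0,0,0],[0,0,0,0.02,0,0,0],[0,0,0,0.01,0,0,0],[0,0,0,0,0,0,0]]
  ]
}}

```text
time: 9.28
eef_pos: [498.6, 371.9, 204.2]
tool_rot: [-0.01, 1.0, -0.0, 0.0]
contact_force: [-0.2, 0.6, -3.6]
width: 0.158
```

Request:
{"method": "step_arm", "body": {
  "targets": [
    [[0,0,0,0.015,0,0,0],[0,0,0,0.015,0,0,0],[0,0,0,0,0,0,0]]
  ]
}}

```text
time: 9.65
eef_pos: [498.7, 371.9, 203.0]
tool_rot: [-0.01, 1.0, -0.0, 0.0]
contact_force: [0.1, 0.1, -1.6]
width: 0.155
```

Contact is beginning (−3.6 to −1.6 N).

Request:
{"method": "step_arm", "body": {
  "targets": [
    [[0,0,0,0.012,0,0,0],[0,0,0,0.012,0,0,0],[0,0,0,0,0,0,0]]
  ]
}}

```text
time: 10.02
eef_pos: [499.0, 372.1, 202.9]
tool_rot: [-0.01, 1.0, 0.0, 0.001]
contact_force: [-2.0, -2.5, 5.8]
width: 0.158
```

Request:
{"method": "step_arm", "body": {
  "targets": [
    [[0.25,0,0,0,0,0,0],[0.4,0,0,0,0,0,0],[0.5,0,0,0,0,0,0],[0.5,0,0,0,0,0,0],[0.5,0,0,-0.2,0,0,0],[0.5,0,0,-0.5,0,0,0],[0.5,0,0,-0.8,0,0,0],[0.5,0,0,-0.9,0,0,0],[0.5,0,0,-0.9,0,0,0],[0.5,0,0,-0.4,0,0,0]]
  ]
}}

```text
time: 11.28
eef_pos: [499.0, 372.3, 390.8]
tool_rot: [-0.01, 1.0, 0.001, 0.003]
contact_force: [0.5, -0.1, 0.1]
width: 0.5
```

Run:
```python
from h import *
p=manip.camera_params('top');im=cv2.imread('pics/top0.png');g=cv2.cvtColor(im,6)
m=(g<90).astype(np.uint8);m=m[160:255,418:516]
m=cv2.morphologyEx(m,3,np.ones((5,5),np.uint8))
c=max(cv2.findContours(m,0,1)[0],key=cv2.contourArea);r=cv2.minAreaRect(c);b=cv2.boxPoints(r)+[418,160]
B=[ray(p,q,30)[:2] for q in b];print(np.round(B,1).tolist(),np.mean(B,0),[np.linalg.norm(B[i]-B[(i+1)%4]).round(1) for i in range(4)])
i=0 if np.linalg.norm(B[0]-B[1])>170 else 1
v=B[(i+1)%4]-B[i];v=v if v[1]<0 else -v;a=np.arctan2(v[1],v[0]);print('label yaw',np.degrees(a))
ctr=np.r_[np.mean(B,0),0];X=Ro.from_euler('z',a+np.pi/2).as_matrix() # y = -tray x
s=manip.state();print(s['eef_pos'],s['contact_force'])
np.save('pics/nt.npy',np.r_[ctr,a])
plan([ctr[0],ctr[1],230],frame_tool(X),16,op=0.5)
```

```text
[[461.3, -251.5], [574.4, -332.0], [454.4, -498.0], [342.7, -417.4]] [ 458.194721   -374.70985259] [np.float64(138.9), np.float64(204.8), np.float64(137.7), np.float64(203.9)]
label yaw -125.86693128449309
[499.01703814 372.28853917 390.81972073] [ 0.46121579 -0.07702495  0.05516702]
max 0.935 g0 [499.9 372.7 226.8]
[[0.5,0.07,-0.932,-0.007,0.002,0.002,0.269],[0.5,0.033,-0.934,-0.006,0.002,0.002,0.269],[0.5,-0.005,-0.935,-0.006,0.002,0.002,0.269],[0.5,-0.043,-0.934,-0.006,0.002,0.002,0.269],[0.5,-0.081,-0.931,-0.006,0.002,0.002,0.269],[0.5,-0.118,-0.928,-0.006,0.002,0.002,0.269],[0.5,-0.156,-0.922,-0.005,0.002,0.002,0.269],[0.5,-0.193,-0.915,-0.005,0.002,0.002,0.269],[0.5,-0.23,-0.907,-0.005,0.002,0.002,0.269],[0.5,-0.266,-0.897,-0.005,0.002,0.002,0.269],[0.5,-0.302,-0.885,-0.005,0.002,0.002,0.269],[0.5,-0.338,-0.872,-0.004,0.002,0.002,0.269],[0.5,-0.373,-0.858,-0.004,0.002,0.002,0.269],[0.5,-0.407,-0.842,-0.004,0.002,0.002,0.269],[0.5,-0.441,-0.825,-0.004,0.002,0.002,0.269],[0.5,-0.474,-0.807,-0.004,0.002,0.002,0.269]]
```

Request:
{"method": "step_arm", "body": {
  "targets": [
    [[0.5,0,0,-0.6,0,0,0],[0.5,0.07,-0.932,-0.2,0,0,0.269],[0.5,0.033,-0.934,0,0,0,0.269],[0.5,-0.005,-0.935,0,0,0,0.269],[0.5,-0.043,-0.934,0,0,0,0.269],[0.5,-0.081,-0.931,0,0,0,0.269],[0.5,-0.118,-0.928,0,0,0,0.269],[0.5,-0.156,-0.922,0,0,0,0.269],[0.5,-0.193,-0.915,0,0,0,0.269],[0.5,-0.23,-0.907,0,0,0,0.269]]
  ]
}}

```text
time: 12.52
eef_pos: [475.1, -49.6, 426.0]
tool_rot: [0.171, 0.985, -0.0, -0.0]
contact_force: [0.6, 0.1, 0.2]
width: 0.494
```

Request:
{"method": "step_arm", "body": {
  "targets": [
    [[0.5,-0.266,-0.897,0,0,0,0.269],[0.5,-0.302,-0.885,0,0,0,0.269],[0.5,-0.338,-0.872,0,0,0,0.269],[0.5,-0.373,-0.858,0,0,0,0.269],[0.5,-0.407,-0.842,0,0,0,0.269],[0.5,-0.441,-0.825,0,0,0,0.269],[0.5,-0.474,-0.807,0,0,0,0.269],[0.5,0,0,0,0,0,0],[0.5,0,0,0,0,0,0]]
  ]
}}

```text
time: 13.65
eef_pos: [458.0, -374.7, 425.7]
tool_rot: [0.307, 0.952, 0.001, -0.001]
contact_force: [-0.6, 0.3, 0.4]
width: 0.501
```

Run:
```python
from h import *
n=np.load('pics/nt.npy');X=Ro.from_euler('z',n[3]+np.pi/2).as_matrix()
w=manip.camera_params('wrist');im=manip.camera('wrist');cv2.imwrite('pics/w6.png',im[:,:,::-1])
Xt=Ro.from_euler('z',n[3]).as_matrix()
for P in([100,-65,38],[-100,-65,38],[100,65,38],[0,-61,52],[0,61,52]):print(P,proj(w,Xt@P+n[:3]).round())
t=manip.camera('top');cv2.imwrite('pics/top1.png',t[:,:,::-1])
plan([n[0],n[1],37],frame_tool(X),8,op=.5)
```

```text
[100, -65, 38] [229. 120.]
[-100, -65, 38] [412. 120.]
[100, 65, 38] [236. 232.]
[0, -61, 52] [321. 124.]
[0, 61, 52] [320. 233.]
max 0.563 g0 [ 458.3 -373.9  262.4]
[[0.5,-0.001,-0.002,0.563,0.001,-0.0,0.002],[0.5,-0.001,-0.002,0.563,0.001,-0.0,0.002],[0.5,-0.001,-0.002,0.563,0.001,-0.0,0.002],[0.5,-0.001,-0.002,0.563,0.001,-0.0,0.002],[0.5,-0.001,-0.002,0.563,0.001,-0.0,0.002],[0.5,-0.001,-0.002,0.563,0.001,-0.0,0.002],[0.5,-0.001,-0.002,0.563,0.001,-0.0,0.002],[0.5,-0.001,-0.002,0.563,0.001,-0.0,0.002]]
```

View pics/w6.png

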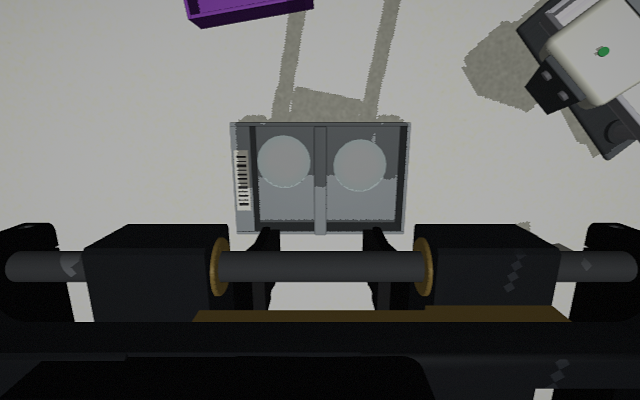

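The grey tray fits the prediction: rib at 320 px against 321, label at left (242,178), both lenses low in their wells. Descending to grasp.

Request:
{"method": "step_arm", "body": {
  "targets": [
    [[0.5,0,0,0.6,0,0,0],[0.5,-0.02,0,0.8,0,0,0],[0.5,-0.02,0,0.8,0,0,0],[0.5,0,0,0.8,0,0,0],[0.5,0,0,0.7,0,0,0],[0.5,0,0,0.4,0,0,0],[0.5,0,0,0.25,0,0,0],[0.5,0,0,0.12,0,0,0],[0.5,0,0,0,0,0,0]]
  ]
}}

```text
time: 14.88
eef_pos: [460.1, -376.5, 203.9]
tool_rot: [0.307, 0.952, -0.0, 0.001]
contact_force: [-0.4, 0.7, 1.6]
width: 0.501
```

Request:
{"method": "step_arm", "body": {
  "force": 30,
  "targets": [
    [[0.3,0,0,0,0,0,0],[0.2,0,0,0,0,0,0],[0,0,0,0,0,0,0],[0,0,0,0,0,0,0],[0,0,0,0,0,0,0],[0,0,0,0,0,0,0]]
  ]
}}

```text
time: 15.62
eef_pos: [459.9, -376.4, 203.6]
tool_rot: [0.307, 0.952, -0.0, 0.0]
contact_force: [-0.6, 0.3, 2.4]
width: 0.161
```

Request:
{"method": "step_arm", "body": {
  "force": 40,
  "targets": [
    [[0,0,0,-0.1,0,0,0],[0,0,0,-0.3,0,0,0],[0,0,0,-0.6,0,0,0],[0,0,0,-0.8,0,0,0],[0,0,0,-0.9,0,0,0],[0,0,0,-0.9,0,0,0],[0,0,0,-0.9,0,0,0],[0,0,0,-0.9,0,0,0],[0,0,0,-0.5,0,0,0],[0,0,0,0,0,0,0]]
  ]
}}

```text
time: 16.88
eef_pos: [459.7, -376.2, 501.8]
tool_rot: [0.307, 0.952, -0.001, 0.003]
contact_force: [-0.1, 0.2, -3.6]
width: 0.16
```

Run:
```python
from h import *
R=restR(A);g=C+R@[72,135,170];print(g);g[2]=330
s=manip.state();print(s['width'],s['contact_force'])
plan(g,frame_tool(R),14,op=0)
```

```text
[464.31305751 -16.09673571 251.06952733]
0.1601249412147415 [-0.10800662  0.21443727 -3.55063044]
max 0.393 g0 [ 460.5 -377.   337.9]
[[0,0.345,0.321,0.011,-0.202,-0.101,-0.312],[0,0.325,0.334,0.019,-0.202,-0.101,-0.312],[0,0.304,0.346,0.029,-0.202,-0.101,-0.312],[0,0.284,0.356,0.039,-0.202,-0.101,-0.312],[0,0.263,0.366,0.049,-0.202,-0.101,-0.312],[0,0.242,0.374,0.06,-0.202,-0.101,-0.312],[0,0.22,0.38,0.072,-0.202,-0.101,-0.312],[0,0.199,0.385,0.084,-0.202,-0.101,-0.312],[0,0.177,0.389,0.097,-0.202,-0.101,-0.312],[0,0.156,0.392,0.11,-0.202,-0.101,-0.312],[0,0.135,0.393,0.123,-0.202,-0.101,-0.312],[0,0.114,0.393,0.137,-0.202,-0.101,-0.312],[0,0.093,0.391,0.151,-0.202,-0.101,-0.312],[0,0.072,0.388,0.166,-0.202,-0.101,-0.312]]
```

Request:
{"method": "step_arm", "body": {
  "targets": [
    [[0,0.345,0.321,0.011,-0.202,-0.101,-0.312],[0,0.325,0.334,0.019,-0.202,-0.101,-0.312],[0,0.304,0.346,0.029,-0.202,-0.101,-0.312],[0,0.284,0.356,0.039,-0.202,-0.101,-0.312],[0,0.263,0.366,0.049,-0.202,-0.101,-0.312],[0,0.242,0.374,0.06,-0.202,-0.101,-0.312],[0,0.22,0.38,0.072,-0.202,-0.101,-0.312]]
  ]
}}

```text
time: 17.75
eef_pos: [430.4, -217.9, 488.5]
tool_rot: [0.146, 0.982, 0.085, 0.082]
contact_force: [0.7, -0.8, -3.1]
width: 0.158
```

Request:
{"method": "step_arm", "body": {
  "targets": [
    [[0,0.199,0.385,0.084,-0.202,-0.101,-0.312],[0,0.177,0.389,0.097,-0.202,-0.101,-0.312],[0,0.156,0.392,0.11,-0.202,-0.101,-0.312],[0,0.135,0.393,0.123,-0.202,-0.101,-0.312],[0,0.114,0.393,0.137,-0.202,-0.101,-0.312],[0,0.093,0.391,0.151,-0.202,-0.101,-0.312],[0,0.072,0.388,0.166,-0.202,-0.101,-0.312],[0,0,0,0,0,0,0],[0,0,0,0,0,0,0]]
  ]
}}

```text
time: 18.88
eef_pos: [413.0, -68.9, 474.6]
tool_rot: [-0.021, 0.973, 0.164, 0.162]
contact_force: [1.3, -0.6, -2.9]
width: 0.157
```

Run:
```python
from h import *
R=restR(A);s=manip.state();Q=Ro.from_quat(s['tool_rot']);g=s['eef_pos']+Q.apply([0,0,164]);print((R.T@(g-C)).round(1),s['width'])
# to above release at plate z=80
plan(C+R@[72,135,80],frame_tool(R),6,op=0)
print((Q.inv()*Ro.from_matrix(frame_tool(R))).as_rotvec())
im=manip.camera('wrist');cv2.imwrite('pics/w7.png',im[:,:,::-1])
```

```text
[ 96.3 159.5 238.8] 0.1569485375040692
max 0.529 g0 [463.6 -15.4 328.1]
[[0,0.081,-0.082,0.529,0.004,-0.004,-0.002],[0,0.081,-0.082,0.529,0.004,-0.004,-0.002],[0,0.082,-0.081,0.529,0.004,-0.004,-0.002],[0,0.082,-0.081,0.529,0.004,-0.004,-0.002],[0,0.082,-0.081,0.529,0.004,-0.004,-0.002],[0,0.083,-0.08,0.529,0.004,-0.004,-0.002]]
[ 0.00347376 -0.00338032 -0.00171162]
```

Request:
{"method": "step_arm", "body": {
  "targets": [
    [[0,0.25,-0.24,0.3,0.02,-0.02,-0.01],[0,0.24,-0.25,0.5,0,0,0],[0,0,0,0.6,0,0,0],[0,0,0,0.6,0,0,0],[0,0,0,0.6,0,0,0],[0,0,0,0.5,0,0,0],[0,0,0,0.3,0,0,0],[0,0,0,0.2,0,0,0],[0,0,0,0,0,0,0]]
  ]
}}

```text
time: 20.05
eef_pos: [448.1, -33.5, 297.9]
tool_rot: [-0.021, 0.973, 0.163, 0.163]
contact_force: [-0.1, -0.1, -3.8]
width: 0.159
```

```bash
cat > g.py <<'E'
from h import *
R=restR(A);s=manip.state();Q=Ro.from_quat(s['tool_rot']);g=s['eef_pos']+Q.apply([0,0,164]);print((R.T@(g-C)).round(1),s['width'],s['contact_force'].round(1),(R.T@s['contact_force']).round(1),s['time'])
E
python3 g.py
```

```text
[ 72.  134.7  58.5] 0.1587025623651889 [-0.1 -0.1 -3.8] [-1.3 -1.2 -3.3] 20.05
```

Request:
{"method": "step_arm", "body": {
  "targets": [
    [[0,0,0,0.15,0,0,0],[0,0,0,0.1,0,0,0],[0,0,0,0.04,0,0,0],[0,0,0,0.02,0,0,0],[0,0,0,0,0,0,0]]
  ]
}}

```text
time: 20.68
eef_pos: [452.9, -28.4, 284.4]
tool_rot: [-0.021, 0.973, 0.163, 0.164]
contact_force: [0.9, -0.2, -3.4]
width: 0.158
```

Request:
{"method": "step_arm", "body": {
  "targets": [
    [[0,0,0,0.02,0,0,0],[0,0,0,0.02,0,0,0],[0,0,0,0,0,0,0]]
  ]
}}

```text
time: 21.05
eef_pos: [453.4, -27.8, 282.4]
tool_rot: [-0.021, 0.973, 0.163, 0.163]
contact_force: [-0.7, -0.2, -3.5]
width: 0.158
```

Now at plate z of about 41; still free.

Request:
{"method": "step_arm", "body": {
  "targets": [
    [[0,0,0,0.015,0,0,0],[0,0,0,0.015,0,0,0],[0,0,0,0,0,0,0]]
  ]
}}

```text
time: 21.42
eef_pos: [454.1, -27.4, 281.4]
tool_rot: [-0.021, 0.973, 0.163, 0.164]
contact_force: [-0.3, -0.0, -1.1]
width: 0.157
```

Request:
{"method": "step_arm", "body": {
  "targets": [
    [[0,0,0,0.01,0,0,0],[0,0,0,0.01,0,0,0],[0,0,0,0,0,0,0]]
  ]
}}

```text
time: 21.8
eef_pos: [454.8, -27.4, 281.6]
tool_rot: [-0.021, 0.973, 0.163, 0.164]
contact_force: [-6.4, -2.8, 6.9]
width: 0.157
```

```bash
python3 g.py
```

```text
[ 73.3 134.7  39.9] 0.15749739958868203 [-6.4 -2.8  6.9] [-3.7  0.1  9. ] 21.8
```

Contact is at plate z 39.9, as expected. I'll relax slightly, then open slowly so the tray follows the finger down.

Request:
{"method": "step_arm", "body": {
  "targets": [
    [[0,0,0,-0.012,0,0,0],[0.2,0,0,0,0,0,0],[0.25,0,0,0,0,0,0],[0.3,0,0,0,0,0,0],[0.37,0,0,0,0,0,0],[0.44,0,0,0,0,0,0],[0.51,0,0,0,0,0,0],[0.58,0,0,0,0,0,0],[0.65,0,0,0,0,0,0],[0.72,0,0,0,0,0,0]]
  ]
}}

```text
time: 23.05
eef_pos: [454.1, -27.2, 280.9]
tool_rot: [-0.021, 0.973, 0.163, 0.164]
contact_force: [-0.3, -0.9, -0.3]
width: 0.679
```

Request:
{"method": "step_arm", "body": {
  "targets": [
    [[0.79,0,0,0,0,0,0],[0.86,0,0,0,0,0,0],[0.93,0,0,0,0,0,0],[1,0,0,0,0,0,0],[1,0,0,0,0,0,0],[1,0,0,0,0,0,0],[1,0,0,0,0,0,0],[1,0,0,0,0,0,0]]
  ]
}}

```text
time: 24.05
eef_pos: [454.0, -27.1, 280.8]
tool_rot: [-0.021, 0.973, 0.163, 0.163]
contact_force: [0.5, 0.1, -0.8]
width: 1.0
```

```bash
python3 g.py
python3 - <<'E'
from h import *
im=manip.camera('wrist');cv2.imwrite('pics/w8.png',cv2.convertScaleAbs(cv2.resize(im[:,:,::-1],(800,500)),alpha=1.2))
E
```

```text
[ 72.  134.9  39.3] 0.9999476672388525 [ 0.5  0.1 -0.8] [ 0.2 -0.1 -0.9] 24.05
```

View pics/w8.png

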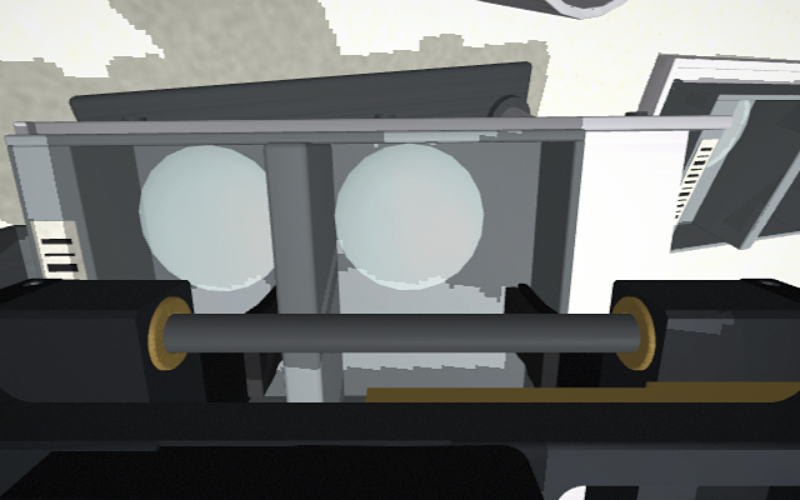

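The tray looks home, with the same lip/wall geometry as the finished tray had. Retracting along the normal, then comparing with the original seated view.

Request:
{"method": "step_arm", "body": {
  "targets": [
    [[1,0,0,-0.2,0,0,0],[1,0,0,-0.4,0,0,0],[1,0,0,-0.5,0,0,0],[1,0,0,-0.6,0,0,0],[1,0,0,-0.6,0,0,0],[1,0,0,-0.6,0,0,0],[1,0,0,-0.4,0,0,0],[1,0,0,0,0,0,0],[1,0,0,0,0,0,0]]
  ]
}}

```text
time: 25.22
eef_pos: [402.5, -80.5, 427.7]
tool_rot: [-0.021, 0.973, 0.163, 0.163]
contact_force: [-0.6, -1.2, -0.4]
width: 1.005
```

```bash
python3 g.py
python3 - <<'E'
from h import *
d=np.load('pics/w2.npz');R=restR(A)
w=manip.camera_params('wrist');im=manip.camera('wrist');np.savez('pics/w9.npz',im=im,R=w['R'],t=w['t'])
w0=dict(w);w0['R']=d['R'];w0['t']=d['t']
# rectify both to plate plane z=38 (walls top), 2px/mm
def rect(im,w,z):
    P=np.array([[0,0,z],[130,0,z],[130,200,z],[0,200,z]],float);u=proj(w,P@R.T+C).astype(np.float32)
    q=np.array([[(230-y)*1.8,(x+25)*1.8] for x,y,_ in P],np.float32)
    return cv2.warpPerspective(im,cv2.getPerspectiveTransform(u,q),(460,260))
a=rect(d['im'],w0,38);b=rect(im,w,38)
g=[cv2.cvtColor(k,7) for k in(a,b)]
v=lambda k,r:k[r]
L=lambda k:k[60:150,:].astype(float)
cols=[np.abs(np.diff(k[60:200,:].astype(float).mean(0))) for k in g]
for c in cols:print('edge cols',[(i,c[i].round(1)) for i in np.argsort(-c)[:10]])
rows=[np.abs(np.diff(k[:,150:350].astype(float).mean(1))) for k in g]
for c in rows:print('edge rows',[(i,c[i].round(1)) for i in np.argsort(-c)[:8]])
out=np.vstack([a,b])[:,:,::-1]
t=manip.camera('top')[:,:,::-1];cv2.imwrite('pics/top2.png',t)
t2=cv2.resize(t[150:250,140:270],None,fx=2.6,fy=2.6)
s=manip.camera('side')[:,:,::-1];cv2.imwrite('pics/side2.png',s)
s2=cv2.resize(s[110:210,220:350],None,fx=2.6,fy=2.6)
r=np.vstack([t2,s2]);h=np.zeros((520,798,3),np.uint8);h[:,:460]=out;h[:,460:]=r[:, :338]
cv2.imwrite('pics/cmp.png',cv2.convertScaleAbs(h,alpha=1.2))
E
```

```text
[ 71.7 134.7 203.9] 1.0051185862356173 [-0.6 -1.2 -0.4] [-0.6 -1.1  0.2] 25.225
edge cols [(np.int64(61), np.float64(25.2)), (np.int64(62), np.float64(23.5)), (np.int64(217), np.float64(20.7)), (np.int64(55), np.float64(19.5)), (np.int64(354), np.float64(17.9)), (np.int64(408), np.float64(17.5)), (np.int64(409), np.float64(16.9)), (np.int64(374), np.float64(16.8)), (np.int64(60), np.float64(16.5)), (np.int64(225), np.float64(16.0))]
edge cols [(np.int64(62), np.float64(29.7)), (np.int64(61), np.float64(22.8)), (np.int64(217), np.float64(21.2)), (np.int64(55), np.float64(20.4)), (np.int64(63), np.float64(18.7)), (np.int64(218), np.float64(18.6)), (np.int64(409), np.float64(18.5)), (np.int64(56), np.float64(18.0)), (np.int64(354), np.float64(17.6)), (np.int64(375), np.float64(17.6))]
edge rows [(np.int64(35), np.float64(21.9)), (np.int64(42), np.float64(18.8)), (np.int64(45), np.float64(15.3)), (np.int64(34), np.float64(14.5)), (np.int64(44), np.float64(13.4)), (np.int64(43), np.float64(12.6)), (np.int64(36), np.float64(11.5)), (np.int64(221), np.float64(10.4))]
edge rows [(np.int64(43), np.float64(20.7)), (np.int64(35), np.float64(19.5)), (np.int64(36), np.float64(18.9)), (np.int64(37), np.float64(15.3)), (np.int64(248), np.float64(11.3)), (np.int64(223), np.float64(9.6)), (np.int64(222), np.float64(9.1)), (np.int64(224), np.float64(9.0))]
```

View pics/cmp.png

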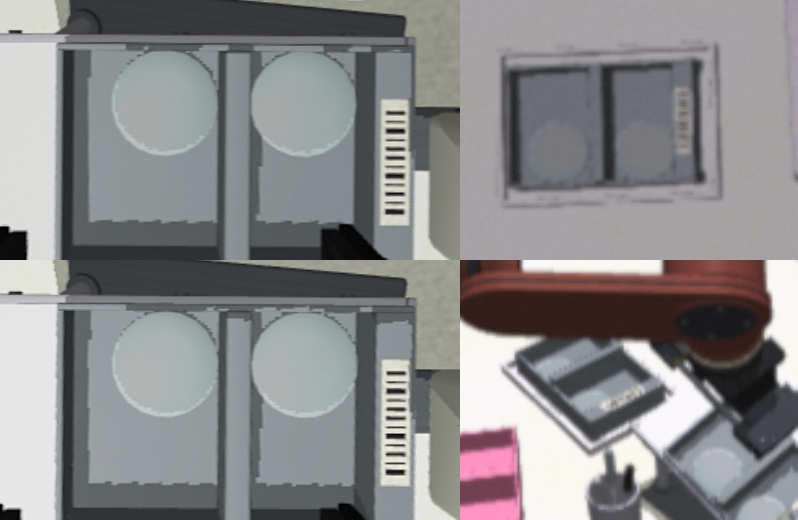

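The lower-left view (now) matches the upper-left (original seated tray) within 1 px, or 0.5 mm: wall columns 62/61, rib 217/217, ledge 409/409, lip row 43/42. The done tray lies flat in the pan with both lenses. One quick bystander check, then hand in.

Run:
```python
from h import *
a=cv2.imread('pics/top0.png',0);b=cv2.imread('pics/top2.png',0)
for n,(u,v,r) in dict(bottle=(238,128,20),boxes=(421,120,25),specs=(327,99,28),pot=(290,244,14)).items():
    A_,B_=a[v-r:v+r,u-r:u+r].astype(np.float32),b[v-r:v+r,u-r:u+r].astype(np.float32)
    print(n,cv2.phaseCorrelate(A_,B_),abs(A_-B_).mean())
print(manip.state()['time'],manip.sign_off())
```

```text
bottle ((0.18985346057521113, -0.01559576814575081), 0.8779275560379028) 13.371875
boxes ((0.0340546752473081, -0.07457290425440277), 0.915282356262207) 15.1592
specs ((-0.0038957270686843515, 0.011310505994583053), 0.9553609585762024) 14.960778
pot ((-0.002596650740148476, 0.001407257575683829), 1.0111056272188823) 11.90051
the job is handed in; nothing more can be done
25.375 None
```

The job is done and handed in at 25.4 s, inside the 61 s limit. No verdict came back.

- **Done tray:** I gripped it by its rib off-centre, so that closing the jaws drew it about 30 mm clear of the scanner. I then lifted it out and set it down in the outgoing pan with light contact, about 6 N. The last top and side views show it flat inside the rims with both lenses in their wells.
- **Next tray:** I carried it from the bench and set it on the tilted plate about 35 mm up from the corner. I opened the jaws slowly so it slid home. The rectified wrist view matches the original seated tray to within 1 px (about 0.5 mm) at the lip, rib, walls and ledge. The label is at the scanner end, and both lenses are in place.
- **Bystanders:** the bottle, boxes, spectacles and tool pot shifted by no more than 0.2 px (about 0.5 mm) in the top view, so I take them as unmoved. The scene brightness had changed between the pictures, so I relied on the measured shifts, not the raw image difference.
- **At hand-in:** the gripper was open and clear, about 165 mm above where it released the tray.
- **Failed or disagreeing checks:**
  - The first rest fit put the done tray's rib about 2 mm off the close view, and I corrected for that before the grasp.
  - My first by-eye pan centre was about 6 mm off the position from the dots; I used the dots.
  - One edge reading of the pan's near rim did not fit either position, and I left it out.

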